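# Level the rocking mixing board

## Robot

A 7-joint arm with a two-finger parallel gripper is mounted at the origin on the work surface. World frame = base frame: x ahead of the robot, y to its left, z up, the work surface at z = 0. Lengths are in m, angles in rad, forces in N, time in s.
With the tool pointing down it reaches from about 0.425 to 0.925 m from the base axis. Payload 6.8 kg.
Tool frame: the origin (TCP) lies on the centre line of the jaws, within the pads' length; the fingertips stand 8 mm ahead of it and the grasp point (between the pads) lies 11 mm behind it (r.finger_overhang is the distance from the TCP to the fingertips, in m); x points along the fingers, z is the direction in which the jaws open and shut, and the axes are right-handed (so a half turn about x gives the same grasp; the last joint's range is limited). The gripper opens to 85 mm and grips with 20 to 120 N. Pads are 22 mm wide; open, the fingers measure 114 mm over their backs; the gripper's body (76 mm by 85 mm) begins 54 mm behind the grasp point. The pads swing forward as they close: fully open they stand 13 mm farther back than shut.
Start: joints at [1.027, 0.477, 0.022, 1.555, -0.011, 1.109, -0.083], TCP at [0.285, -0.612, 0.239] pointing down, gripper open.
Joint ranges: [-2.96, 2.96], [-0.34, 2.1], [-1.41, 1.46], [0.24, 2.44], [-1.37, 4.51], [0.17, 1.92], [-2.96, 2.96]. Speed limits (rad/s): [2.39, 2.39, 3.14, 3.14, 3.14, 3.14, 3.14].

## Interface

Orientations are given as a rotation vector (axis times angle).
In Python, from bench import r gives the robot as it stands. The module is installed in compiled form; this text tells all that it offers.
- The arm moves only by the tool play_rows, never from a script. Its argument "plan" is a list of rows, each a list of 5 numbers: the opening, from -1 (shut) to 1 (fully open), then the shift along the world's x, y, z in m, then the turn about the world's z in rad. A call has 1 to 10 rows; each row is the pose to reach, as a shift and turn from the pose commanded when the call began; what a row does not reach only later rows make up. A row lasts 1/10 s, in which the tool goes at most 50 mm and 8.59 degrees, less where a joint would pass 70% of its speed; a pose out of reach is approached as far as the arm can. A call with a gripper value outside its range is refused whole. The fingers move at their own pace and stop on an object; "force" is the grip in N (left out, the last holds). Time passes only in rows, so rows that repeat a pose let the fingers close. It gives the time, the measured TCP pose, the force and the opening at its end, in the units of the state.
- r.get_obs(): the state, without advancing time (a new reading comes with each control period).
- r.grab_frame(name): name is "side" or "top"; returns a dict with "pixels" (480x640x3 uint8, blue, green, red), "z_map" (480x640 float32, m along the optical axis (not along the pixel's ray), 0 where there is no reading), "vfov" (degrees; the focal length in pixels is half the picture's height over the tangent of half this angle, whatever the lens; pixels are square), "cx", "cy" (the principal point, pixels), "D" ([k1, k2, p1, p2, k3] as OpenCV has them; the pictures are not rectified), "R" (3x3) and "t" (3): a world point X has camera coordinates R X + t. Camera axes: x right, y down, z forward; pixel columns grow to the right and rows downward; lengths in m; the calibration is good to about 2 mm. A picture is of the moment at which its call begins.
- r.hand_in(): hands the job in, once; it reports no verdict.
Trained networks look in a picture, given as the dict that the camera call returned (one of the last four; its "shot" number tells which), for a name from the list of things; names that differ only in an ending like _2 or _b are one class to them, and where a whole thing is asked for, a point or a joint stands for the part that bears it (a point fixed in the world has none). Each returns a list of dicts, best first, with "conf" (0 to 1); they miss things now and then, are a little off and sometimes report something else, mostly with a low value. They report only what shows in the picture. A call takes as long as a camera call.
- r.outline_of(picture, label): "mask" (480x640 bool, what is visible of it) and "bbox" ([left, top, right, bottom] as shares, 0 to 1, of the picture: columns of its width, rows of its height, round what is visible of it).
- r.pinpoint(picture, label): "position" ([column, row] as shares, 0 to 1, of the picture: columns of its width, rows of its height: a listed point, or the origin of a listed thing).
The state is a dict: "clock": time; "joints": joint angles; "qvel": joint speeds; "tau": joint torques, N m; "tcp_pos": TCP position; "orientation": TCP orientation; "contact_force": force on the tool from outside, world axes, zero at the start; "moment": the same for the moment, N m; "grip_width": finger opening in m.
Only numpy, scipy, OpenCV 4.12 (cv2) and the standard library are available. Lean on these libraries where they do the work, as an engineer would, in place of code of your own. Each camera call takes 0.05 s, during which the arm holds its last target.

## Task

The plywood mixing board rocks at one of its corners: press on the corners with a fingertip, one after another, until you find the one that sinks, then press the raised steel shim at that corner down flat. Leave the other three shims standing and the board and everything around it in place: only touch, and lift or carry nothing.

Things in the scene. Friction and masses are not known exactly. Their poses are not given: they have to be found in the camera images.
- board: loose plywood mixing board 220 (x) x 320 (y) x 12 mm, 0.8 kg, lying level on four corner supports in an aluminium tray, with up to 4 mm of sideways play. Origin: centre of its underside, 30 mm above the table; top face 12 mm higher. x points away from the robot (within 15 degrees), y left, z up. Near each corner a 62 x 36 mm window through it shows a steel shim.
- corner_near_left (a point): spot to press on the board's top face at its near left corner (left = +y), clear of the shim, 25 mm from the near or far edge and 30 mm from the side edge; moves with the board. If this is the rocking corner it sinks 4 to 7 mm under about 3 to 4 N, then stops hard, and comes back when let go; otherwise it is firm.
- shim_near_left (a point): spot level with the board's top, over which to press down the near left corner's shim: a steel tongue 44 (x) x 28 x 3 mm, hinged 32 mm beyond the spot (board +x), free end 12 mm before it (board -x). Raised, it slopes up 0.6 rad, free end 25 mm above the board; flat, its upper face is 1.5 mm above the board. Turning it takes about 5 N here; it stays where it is left.
- corner_near_right (a point): spot to press on the board's top face at its near right corner (left = +y), clear of the shim, 25 mm from the near or far edge and 30 mm from the side edge; moves with the board. If this is the rocking corner it sinks 4 to 7 mm under about 3 to 4 N, then stops hard, and comes back when let go; otherwise it is firm.
- shim_near_right (a point): spot level with the board's top, over which to press down the near right corner's shim: a steel tongue 44 (x) x 28 x 3 mm, hinged 32 mm beyond the spot (board +x), free end 12 mm before it (board -x). Raised, it slopes up 0.6 rad, free end 25 mm above the board; flat, its upper face is 1.5 mm above the board. Turning it takes about 5 N here; it stays where it is left.
- corner_far_left (a point): spot to press on the board's top face at its far left corner (left = +y), clear of the shim, 25 mm from the near or far edge and 30 mm from the side edge; moves with the board. If this is the rocking corner it sinks 4 to 7 mm under about 3 to 4 N, then stops hard, and comes back when let go; otherwise it is firm.
- shim_far_left (a point): spot level with the board's top, over which to press down the far left corner's shim: a steel tongue 44 (x) x 28 x 3 mm, hinged 32 mm beyond the spot (board +x), free end 12 mm before it (board -x). Raised, it slopes up 0.6 rad, free end 25 mm above the board; flat, its upper face is 1.5 mm above the board. Turning it takes about 5 N here; it stays where it is left.
- corner_far_right (a point): spot to press on the board's top face at its far right corner (left = +y), clear of the shim, 25 mm from the near or far edge and 30 mm from the side edge; moves with the board. If this is the rocking corner it sinks 4 to 7 mm under about 3 to 4 N, then stops hard, and comes back when let go; otherwise it is firm.
- shim_far_right (a point): spot level with the board's top, over which to press down the far right corner's shim: a steel tongue 44 (x) x 28 x 3 mm, hinged 32 mm beyond the spot (board +x), free end 12 mm before it (board -x). Raised, it slopes up 0.6 rad, free end 25 mm above the board; flat, its upper face is 1.5 mm above the board. Turning it takes about 5 N here; it stays where it is left.
- shim1 (a joint): angle (rad) by which one of the four shims is turned down: 0 raised (starts at 0 to 0.05), 0.6 flat, at its stop; a flat shim wedges its corner from below. The number does not tell the corner: which shim stands at which corner differs every time
- shim2 (a joint): angle (rad) by which one of the four shims is turned down: 0 raised (starts at 0 to 0.05), 0.6 flat, at its stop; a flat shim wedges its corner from below. The number does not tell the corner: which shim stands at which corner differs every time
- shim3 (a joint): angle (rad) by which one of the four shims is turned down: 0 raised (starts at 0 to 0.05), 0.6 flat, at its stop; a flat shim wedges its corner from below. The number does not tell the corner: which shim stands at which corner differs every time
- shim4 (a joint): angle (rad) by which one of the four shims is turned down: 0 raised (starts at 0 to 0.05), 0.6 flat, at its stop; a flat shim wedges its corner from below. The number does not tell the corner: which shim stands at which corner differs every time
- give (a joint): how far (m) the one sprung support under the board has sunk: 0 at rest, 0.0045 when the rocking corner is pressed fully down; the other three supports look the same and are solid. It does not tell the corner, which differs every time
- jar: small round amber jar with a steel lid, 38 mm across, 42 mm tall, standing in the middle of the board; to be left alone. Origin: centre of its underside
- tub: white paint tub, 64 mm across, 70 mm tall, on the table left of the tray; to be left alone. Origin: centre of its underside
- tin: bare steel tin, 72 mm across, 85 mm tall, on the table right of the tray; to be left alone. Origin: centre of its underside
- brush: paint brush lying on the table left of the tray; to be left alone. Origin: on its long axis (its x), at table height
- knife: painter's spatula lying on the table right of the tray; to be left alone. Origin: on its long axis (its x), at table height
- eraser: white eraser block 50 x 30 x 18 mm on the table beyond the tray; to be left alone. Origin: centre of its underside
- dish: small white bowl, 70 mm across, 30 mm tall, on the table beyond the tray; to be left alone. Origin: centre of its underside

How it is judged:
On the way, in this order (a step that is already met when the one before it is completed fails the run):
1. the rocking corner has been pressed until it sank (sprung support down more than 3 mm), its shim not yet flat (value of joint give above 0.003 m and value of joint shim2 below 0.3 rad), for 0.05 s.
2. the shim at that corner is pressed flat (within 0.07 rad) (value of joint shim2 above 0.53 rad), for 0.1 s.
At the end, for the whole second after the job is handed in: The shim at the rocking corner is flat (within 0.07 rad of its stop), the other three are turned down less than 0.2 rad, the board lies level (0.015 rad), still and within 12 mm of where it was, its sprung support less than 1.5 mm down, and each bystander is within 30 mm of its place (value of joint shim2 above 0.53 rad and value of joint each of shim1, shim3, shim4 below 0.2 rad and value of joint give below 0.0015 m and angle between board's own z axis and vertical below 0.015 rad and distance of board from where it was at the start of the episode below 0.012 m and linear speed of board below 0.01 m/s and distance of each of jar, tub, tin, brush, knife, eraser, dish from where it was at the start of the episode below 0.03 m); the robot touches nothing.
It fails at once if a shim at one of the firm corners is pressed down (more than 0.2 rad) (value of joint any of shim1, shim3, shim4 above 0.2 rad).
It fails at once if the board is lifted, carried or shoved (15 mm) (distance of board from where it was at the start of the episode above 0.015 m).
It fails at once if the board is tipped up (0.08 rad) (angle between board's own z axis and vertical above 0.08 rad).
It fails at once if something standing around or on the board is pushed, lifted or carried (30 mm) (distance of any of jar, tub, tin, brush, knife, eraser, dish from where it was at the start of the episode above 0.03 m).
It also fails if it takes over 51 s, if anything falls off the work surface, if the arm or the gripper's body presses on something with over 40 N, if the wrist force passes 120 N, or if a joint passes its speed limit or range.

## Working session

There is one attempt and no reset: what is moved stays moved. The work goes in short steps, Python scripts to look and compute and a tool call to move; the robot and the scene stay as the last step left them, time stands still between calls to the robot, and variables do not carry over. Pictures are saved under pics/ and viewed, and the job is handed in when it is done.

Besides the shell and the picture viewer there is one more tool, called after "Request:" in YAML: its name, and indented under it one key for each argument. play_rows: Moves the arm, as the interface text tells. Its arguments: {"type":"object","properties":{"plan":{"type":"array","items":{"type":"array","items":{"type":"number"}}},"force":{"type":"number"}},"required":["plan"]}

```bash
mkdir -p pics
cat > h.py <<'E'
import numpy as np, cv2
from bench import r
def K(p):
    h=p["pixels"].shape[0]; f=h/2/np.tan(np.radians(p["vfov"])/2)
    return np.array([[f,0,p["cx"]],[0,f,p["cy"]],[0,0,1.]])
def ray(p,u,v):
    q=cv2.undistortPoints(np.array([[[u,v]]],float),K(p),np.array(p["D"],float))[0,0]
    R=np.array(p["R"]);t=np.array(p["t"])
    return -R.T@t, R.T@np.array([q[0],q[1],1.])
def atz(p,u,v,z):
    o,d=ray(p,u,v); return o+d*(z-o[2])/d[2]
def depth(p,u,v):
    o,d=ray(p,u,v); return o+d*p["z_map"][int(round(v)),int(round(u))]
def proj(p,X):
    R=np.array(p["R"]);t=np.array(p["t"],float)
    return cv2.projectPoints(np.array(X,float).reshape(-1,1,3),cv2.Rodrigues(R)[0],t,K(p),np.array(p["D"],float))[0][:,0]
NAMES=[a+b for a in("corner_","shim_") for b in("near_left","near_right","far_left","far_right")]
E
python3 - <<'E'
from h import *
o=r.get_obs(); print(o)
for c in("top","side"):
    p=r.grab_frame(c); im=p["pixels"].copy()
    cv2.imwrite(f"pics/{c}0.png",im)
    print(c,-np.array(p["R"]).T@p["t"])
    for n in NAMES+["jar","board","tin","tub"]:
        for d in r.pinpoint(p,n)[:2]:
            u,v=d["position"][0]*640,d["position"][1]*480
            z=0 if n in("tin","tub") else .03 if n=="board" else .042
            print(n,round(d["conf"],2),round(u),round(v),atz(p,u,v,z).round(4),depth(p,u,v).round(4))
E
```

```text
{'clock': 0.0, 'joints': array([ 1.02691404,  0.47777695,  0.02235002,  1.55646438, -0.01150292,
        1.10931147, -0.08306296]), 'qvel': array([ 0.00169414, -0.00068447, -0.0010669 , -0.0008241 , -0.00044068,
       -0.00057064, -0.00136337]), 'tau': array([-6.62980165e-04, -5.96442819e+01,  1.60747491e+00, -2.81198323e+01,
        1.24023895e-02,  9.42570943e-03, -8.78473060e-06]), 'tcp_pos': array([ 0.28466442, -0.61139059,  0.23833598]), 'orientation': array([ 0.88337944,  1.38607087, -0.88195801]), 'contact_force': array([ 0.16053538, -0.46328486, -0.58717221]), 'moment': array([-0.01590849, -0.01255706,  0.012365  ]), 'grip_width': 0.08527528315060082}
top [0.46561155 0.01587552 1.28715779]
corner_near_left 0.6 256 329 [0.4615 0.1476 0.042 ] [0.4615 0.1478 0.0397]
corner_near_left 0.17 263 267 [0.587  0.1378 0.042 ] [0.5894 0.1403 0.0168]
corner_near_right 0.8 379 307 [ 0.5096 -0.0996  0.042 ] [ 0.5095 -0.0995  0.0439]
corner_near_right 0.65 461 219 [ 0.6933 -0.269   0.042 ] [ 0.6856 -0.2595  0.0837]
corner_far_left 0.6 235 248 [0.6234 0.1944 0.042 ] [0.6235 0.1945 0.0412]
co
[... 1484 characters left out ...]
0.57 383 238 [ 0.5269 -0.0488  0.042 ] [ 0.5357 -0.069   0.0164]
shim_near_right 0.39 255 396 [0.5384 0.3901 0.042 ] [0.5307 0.3958 0.0635]
shim_far_left 0.84 311 282 [0.5941 0.1371 0.042 ] [0.6046 0.123  0.0173]
shim_far_right 0.58 335 227 [ 0.6332 -0.0173  0.042 ] [ 0.6448 -0.0357  0.0174]
shim_far_right 0.29 385 236 [ 0.5263 -0.0547  0.042 ] [ 0.5182 -0.0359  0.0656]
jar 0.85 334 260 [0.5853 0.0621 0.042 ] [0.5765 0.076  0.0633]
board 0.63 346 263 [0.5635 0.0461 0.03  ] [0.5591 0.0537 0.0414]
tin 0.74 364 169 [ 0.6987 -0.2627  0.    ] [ 0.6879 -0.2421  0.0207]
tin 0.21 399 230 [ 0.5239 -0.1241  0.    ] [ 0.5093 -0.0864  0.0452]
tub 0.7 256 396 [0.5526 0.3769 0.    ] [0.5285 0.3951 0.0677]
```

Run:
```python
from h import *
for c in("top","side"):
    p=r.grab_frame(c)
    m=r.outline_of(p,"board")[0]
    print(c,m["conf"],m["mask"].sum())
    v,u=np.nonzero(m["mask"])
    P=np.array([depth(p,a,b) for a,b in zip(u,v)])
    s=(abs(P[:,2]-.042)<.006); P=P[s]
    # top-plane pts
    X=np.array([atz(p,a,b,.042)[:2] for a,b in zip(u[s],v[s])])
    rc=cv2.minAreaRect((X*1000).astype(np.float32)); print(rc, np.median(P[:,2]))
    im=p["pixels"].copy()
    w,h=rc[1];a=rc[2]
    # yaw candidates in +-15
    for yaw in (a,a-90,a+90):
        if abs(yaw)<20:
            yy=np.radians(yaw);R=np.array([[np.cos(yy),-np.sin(yy)],[np.sin(yy),np.cos(yy)]])
            for x in(-.085,.085):
                for y in(-.13,.13):
                    q=R@[x,y]+np.array(rc[0])/1000; print(yaw,x,y,q)
                    uv=proj(p,[q[0],q[1],.042])[0]; cv2.circle(im,tuple(int(k) for k in uv.round()),2,(0,0,255),-1)
            B=[ [*(R@[x,y]+np.array(rc[0])/1000),.042] for x,y in((-.11,-.16),(.11,-.16),(.11,.16),(-.11,.16))]
            cv2.polylines(im,[proj(p,B).round().astype(int)],True,(0,255,0),1)
    cv2.imwrite(f"pics/{c}1.png",cv2.resize(im[140:400,130:500],None,fx=2.1,fy=2.1,interpolation=cv2.INTER_CUBIC))
```

```text
top 0.82 14737
((565.5187377929688, 47.72004699707031), (220.43560791015625, 320.873046875), 12.400381088256836) 0.04204633261744817
12.400381088256836 -0.085 -0.13 [ 0.51041815 -0.09750022]
12.400381088256836 -0.085 0.13 [0.45458528 0.1564342 ]
12.400381088256836 0.085 -0.13 [ 0.6764522  -0.06099411]
12.400381088256836 0.085 0.13 [0.62061932 0.19294031]
side 0.65 10963
((568.80078125, 50.48291015625), (220.93609619140625, 325.2931213378906), 12.448328971862793) 0.043184636807489185
12.448328971862793 -0.085 -0.13 [ 0.51382174 -0.09478342]
12.448328971862793 -0.085 0.13 [0.45777638 0.15910419]
12.448328971862793 0.085 -0.13 [ 0.67982518 -0.05813837]
12.448328971862793 0.085 0.13 [0.62377982 0.19574924]
```

View pics/top1.png

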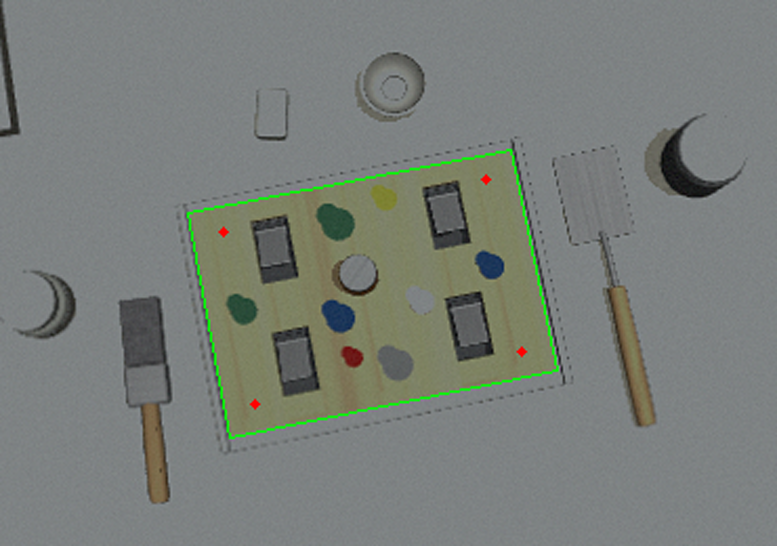

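View pics/side1.png

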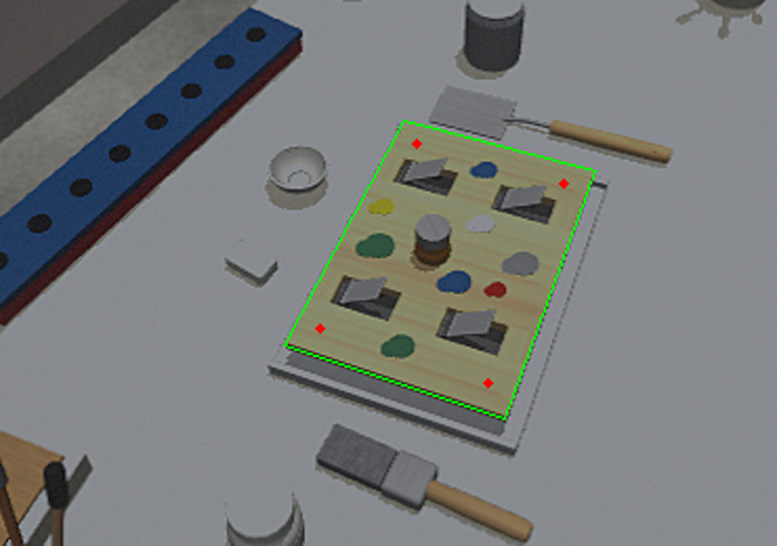

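The top view shows the board outline matching the fit: centre (0.566, 0.048), yaw 12.4°. The red press spots (top crop px 255,404; 521,351; 223,231; 485,179) are well clear of the four raised shims. The side view agrees to about 3 mm.

Run:
```python
from h import *
o=r.get_obs(); print(o["clock"]); R=cv2.Rodrigues(o["orientation"])[0]; print(R.round(3), np.degrees(np.arctan2(R[1,2],R[0,2])))
print(r.finger_overhang)
y=np.radians(12.4);c,s=np.cos(y),np.sin(y)
for x in(-.061,.047):
  for b in(.084,-.084): print(x,b,.566+c*x-s*b,.048+s*x+c*b)
```

```text
1.5
[[ 0.     0.907  0.422]
 [-0.     0.422 -0.907]
 [-1.     0.     0.   ]] -65.03476640093122
0.008
-0.061 0.084 0.4883852235395824 0.11694161642287926
-0.061 -0.084 0.524460758503649 -0.04713932633726096
0.047 0.084 0.5938658295996725 0.14013303175692207
0.047 -0.084 0.6299413645637392 -0.023947911003218136
```

Request:
play_rows:
  plan:
    - [-1,0.02,0.05,-0.02,0]
    - [-1,0.04,0.1,-0.04,0]
    - [-1,0.06,0.15,-0.06,0]
    - [-1,0.08,0.2,-0.08,0]
    - [-1,0.1,0.25,-0.1,0]
    - [-1,0.13,0.3,-0.12,0]
    - [-1,0.16,0.35,-0.13,0]
    - [-1,0.19,0.4,-0.14,0]
    - [-1,0.21,0.45,-0.14,0]
    - [-1,0.225,0.5,-0.14,0]

```text
clock: 2.5
tcp_pos: [0.4842, -0.1757, 0.1037]
orientation: [0.883, 1.384, -0.883]
contact_force: [0.7, 0.1, 0.1]
grip_width: -0.0
```

Request:
play_rows:
  plan:
    - [-1,0.01,0.03,-0.01,-0.1]
    - [-1,0.015,0.05,-0.015,-0.2]
    - [-1,0.02,0.06,-0.02,-0.22]
    - [-1,0.02,0.06,-0.02,-0.22]
    - [-1,0.02,0.06,-0.02,-0.22]

```text
clock: 3.0
tcp_pos: [0.5032, -0.1178, 0.0841]
orientation: [1.048, 1.304, -1.048]
contact_force: [0.2, 0.4, -1.0]
grip_width: -0.0002
```

Request:
play_rows:
  plan:
    - [-1,0.007,0.02,0,0]
    - [-1,0.007,0.02,-0.015,0]
    - [-1,0.007,0.02,-0.026,0]
    - [-1,0.007,0.02,-0.026,0]
    - [-1,0.007,0.02,-0.026,0]

```text
clock: 3.5
tcp_pos: [0.5097, -0.0985, 0.0579]
orientation: [1.049, 1.303, -1.051]
contact_force: [-0.1, 0.1, 0.0]
grip_width: -0.0003
```

Run:
```python
from h import *
o=r.get_obs(); R=cv2.Rodrigues(o["orientation"])[0]; print(o["tcp_pos"],o["contact_force"],np.degrees(np.arctan2(R[1,2],R[0,2])))
p=r.grab_frame("side");cv2.imwrite("pics/s2.png",p["pixels"][100:400,200:560].repeat(2,0).repeat(2,1))
```

```text
[ 0.50972998 -0.09849693  0.05790978] [-0.10988522  0.07967307  0.04499541] -77.7200953608325
```

View pics/s2.png

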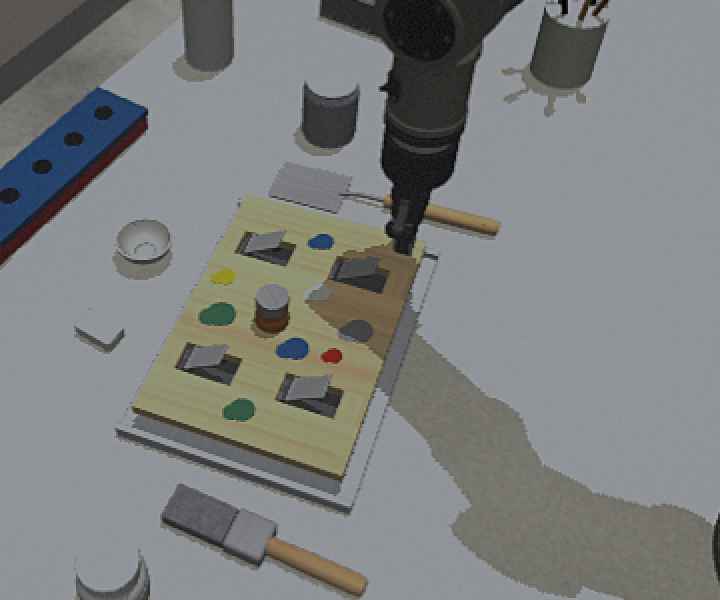

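The fingertip is above the near right corner (px 402,245), clear of its shim. I'll press gently from here.

Request:
play_rows:
  plan:
    - [-1,0,0,-0.006,0]
    - [-1,0,0,-0.008,0]
    - [-1,0,0,-0.01,0]
    - [-1,0,0,-0.01,0]

```text
clock: 3.95
tcp_pos: [0.5101, -0.0977, 0.0493]
orientation: [1.049, 1.303, -1.05]
contact_force: [-6.8, 1.1, 22.5]
grip_width: 0.0001
```

Firm (22 N without sinking). Next is near left.

Request:
play_rows:
  plan:
    - [-1,0,0,0.03,0]
    - [-1,-0.005,0.03,0.05,0]
    - [-1,-0.016,0.075,0.06,0]
    - [-1,-0.027,0.12,0.06,0]
    - [-1,-0.038,0.165,0.06,0]
    - [-1,-0.049,0.21,0.06,0]
    - [-1,-0.055,0.254,0.05,0]
    - [-1,-0.055,0.254,0.015,0]
    - [-1,-0.055,0.254,0.01,0]
    - [-1,-0.055,0.254,0.01,0]

```text
clock: 4.95
tcp_pos: [0.4543, 0.1553, 0.0572]
orientation: [1.047, 1.304, -1.052]
contact_force: [-0.3, 0.1, -0.2]
grip_width: -0.0002
```

Request:
play_rows:
  plan:
    - [-1,0,0,-0.004,0]
    - [-1,0,0,-0.007,0]
    - [-1,0,0,-0.01,0]
    - [-1,0,0,-0.01,0]

```text
clock: 5.35
tcp_pos: [0.456, 0.1559, 0.0495]
orientation: [1.05, 1.302, -1.049]
contact_force: [-5.8, -3.4, 22.9]
grip_width: -0.0001
```

Firm too. Next is far left.

Request:
play_rows:
  plan:
    - [-1,0,0,0.03,0]
    - [-1,0.02,0.005,0.055,0]
    - [-1,0.06,0.014,0.06,0]
    - [-1,0.1,0.023,0.06,0]
    - [-1,0.14,0.032,0.06,0]
    - [-1,0.166,0.037,0.05,0]
    - [-1,0.166,0.037,0.02,0]
    - [-1,0.166,0.037,0.01,0]
    - [-1,0.166,0.037,0.01,0]

```text
clock: 6.25
tcp_pos: [0.6193, 0.1926, 0.0562]
orientation: [1.046, 1.306, -1.053]
contact_force: [0.0, -0.7, 0.5]
grip_width: -0.0001
```

Request:
play_rows:
  plan:
    - [-1,0,0,-0.004,0]
    - [-1,0,0,-0.007,0]
    - [-1,0,0,-0.01,0]
    - [-1,0,0,-0.01,0]

```text
clock: 6.65
tcp_pos: [0.6217, 0.1939, 0.0487]
orientation: [1.05, 1.303, -1.047]
contact_force: [0.3, 0.4, 2.7]
grip_width: 0.0001
```

Only 2.7 N here, so it may be giving way. I'll press on, slowly.

Request:
play_rows:
  plan:
    - [-1,0,0,-0.002,0]
    - [-1,0,0,-0.004,0]
    - [-1,0,0,-0.005,0]
    - [-1,0,0,-0.005,0]

```text
clock: 7.05
tcp_pos: [0.622, 0.1942, 0.044]
orientation: [1.05, 1.303, -1.047]
contact_force: [-1.1, 0.6, 8.0]
grip_width: 0.0002
```

Request:
play_rows:
  plan:
    - [-1,0,0,-0.001,0]
    - [-1,0,0,-0.002,0]
    - [-1,0,0,-0.002,0]
    - [-1,0,0,-0.002,0]

```text
clock: 7.45
tcp_pos: [0.6222, 0.1945, 0.0433]
orientation: [1.051, 1.303, -1.047]
contact_force: [-2.2, -0.2, 17.2]
grip_width: 0.0001
```

It sank about 6 mm, then stopped hard at 17 N: far left is the rocking corner. I'll lift and move over its shim.

Request:
play_rows:
  plan:
    - [-1,0,0,0.03,0]
    - [-1,0,0,0.055,0]
    - [-1,-0.013,-0.027,0.055,0]
    - [-1,-0.027,-0.054,0.055,0]
    - [-1,-0.027,-0.054,0.055,0]
    - [-1,-0.027,-0.054,0.055,0]

```text
clock: 8.05
tcp_pos: [0.5938, 0.1388, 0.0957]
orientation: [1.049, 1.303, -1.051]
contact_force: [-0.1, 0.3, -0.1]
grip_width: -0.0001
```

Run:
```python
from h import *
o=r.get_obs(); print(o["tcp_pos"],o["contact_force"])
for c in("side","top"):
    p=r.grab_frame(c); im=p["pixels"].copy()
    cv2.circle(im,tuple(int(k) for k in proj(p,o["tcp_pos"]-[0,0,.008])[0].round()),1,(0,0,255),-1)
    cv2.circle(im,tuple(int(k) for k in proj(p,[*o["tcp_pos"][:2],.042])[0].round()),1,(255,0,255),-1)
    cv2.imwrite(f"pics/{c}3.png",cv2.resize(im[160:360,200:420],None,fx=3,fy=3))
```

```text
[0.59382483 0.13878821 0.0956833 ] [-0.14348165  0.28221064 -0.07218866]
```

View pics/side3.png

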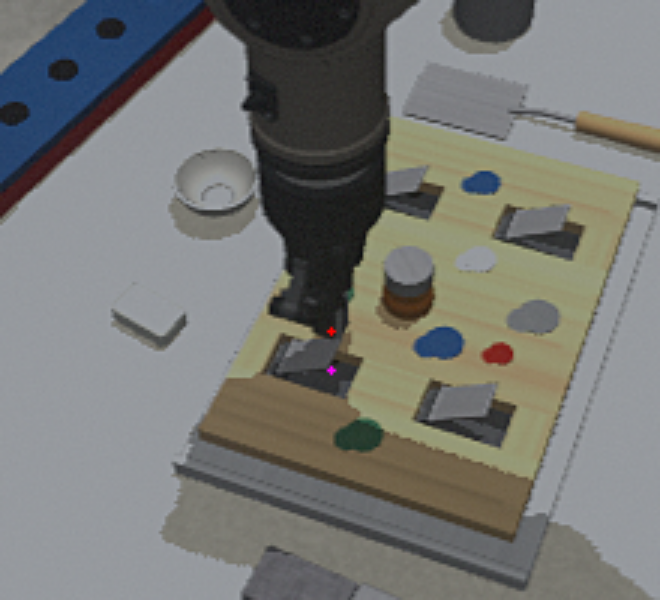

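The tip is over the far-left shim; its ground spot (px 331,370 in the crop) falls in that window near the free end. Now pressing down.

Request:
play_rows:
  plan:
    - [-1,0,0,-0.01,0]
    - [-1,0,0,-0.018,0]
    - [-1,0,0,-0.024,0]
    - [-1,0,0,-0.03,0]
    - [-1,0,0,-0.036,0]
    - [-1,0,0,-0.04,0]
    - [-1,0,0,-0.043,0]
    - [-1,0,0,-0.045,0]
    - [-1,0,0,-0.045,0]
    - [-1,0,0,-0.045,0]

```text
clock: 9.15
tcp_pos: [0.5935, 0.1398, 0.0513]
orientation: [1.048, 1.305, -1.05]
contact_force: [-5.3, 0.5, 9.2]
grip_width: -0.0001
```

Request:
play_rows:
  plan:
    - [-1,0,0,-0.001,0]
    - [-1,0,0,-0.002,0]
    - [-1,0,0,-0.002,0]
    - [-1,0,0,-0.002,0]

```text
clock: 9.55
tcp_pos: [0.5936, 0.1398, 0.0509]
orientation: [1.048, 1.304, -1.05]
contact_force: [-10.8, -1.8, 23.5]
grip_width: -0.0002
```

At its stop (0.4 mm of travel, 23 N). Retreating to look.

Request:
play_rows:
  plan:
    - [-1,0,0,0.03,0]
    - [-1,0,0,0.07,0]
    - [-1,0,0,0.11,0]
    - [-1,0,0,0.15,0]
    - [-1,-0.01,-0.05,0.17,0]
    - [-1,-0.03,-0.1,0.19,0]
    - [-1,-0.06,-0.15,0.2,0]
    - [-1,-0.09,-0.2,0.2,0]
    - [-1,-0.12,-0.25,0.2,0]
    - [-1,-0.15,-0.3,0.2,0]

```text
clock: 10.55
tcp_pos: [0.467, -0.1231, 0.249]
orientation: [1.049, 1.301, -1.048]
contact_force: [1.0, -0.3, -0.0]
grip_width: 0.0003
```

Request:
play_rows:
  plan:
    - [-1,-0.02,-0.05,0,0]
    - [-1,-0.04,-0.1,0,0]
    - [-1,-0.05,-0.15,0,0]
    - [-1,-0.05,-0.2,0,0]
    - [-1,-0.05,-0.2,0,0]
    - [-1,-0.05,-0.2,0,0]

```text
clock: 11.15
tcp_pos: [0.4173, -0.3233, 0.2484]
orientation: [1.051, 1.301, -1.052]
contact_force: [0.8, 1.0, -0.8]
grip_width: -0.0001
```

Run:
```python
from h import *
o=r.get_obs(); print(o["clock"],o["tcp_pos"],o["contact_force"])
for c in("side","top"):
    p=r.grab_frame(c); im=p["pixels"]
    m=r.outline_of(p,"board")[0]
    v,u=np.nonzero(m["mask"])
    P=np.array([depth(p,a,b) for a,b in zip(u,v)]); s=abs(P[:,2]-.042)<.006
    X=np.array([atz(p,a,b,.042)[:2] for a,b in zip(u[s],v[s])])
    print(c,m["conf"],cv2.minAreaRect((X*1000).astype(np.float32)))
    A=np.c_[P[s][:,:2],np.ones(s.sum())]; print("tilt",np.linalg.lstsq(A,P[s][:,2],rcond=None)[0])
    print(depth(p,*proj(p,[.594,.139,.0435])[0]))
    cv2.imwrite(f"pics/{c}4.png",cv2.resize(im[140:400,130:500],None,fx=2.1,fy=2.1))
```

```text
11.15 [ 0.41727828 -0.32333005  0.2484466 ] [ 0.80504387  1.00277139 -0.80680859]
side 0.85 ((568.5323486328125, 50.52156066894531), (221.1832275390625, 325.3274841308594), 12.522019386291504)
tilt [-4.05020214e-05 -1.12407229e-04  4.31365570e-02]
[0.59259219 0.14088178 0.04682635]
top 0.66 ((565.5592651367188, 47.73243713378906), (220.102783203125, 320.7787170410156), 12.43337631225586)
tilt [-0.00178022  0.00018642  0.04302713]
[0.59406296 0.13906038 0.04289012]
```

View pics/side4.png

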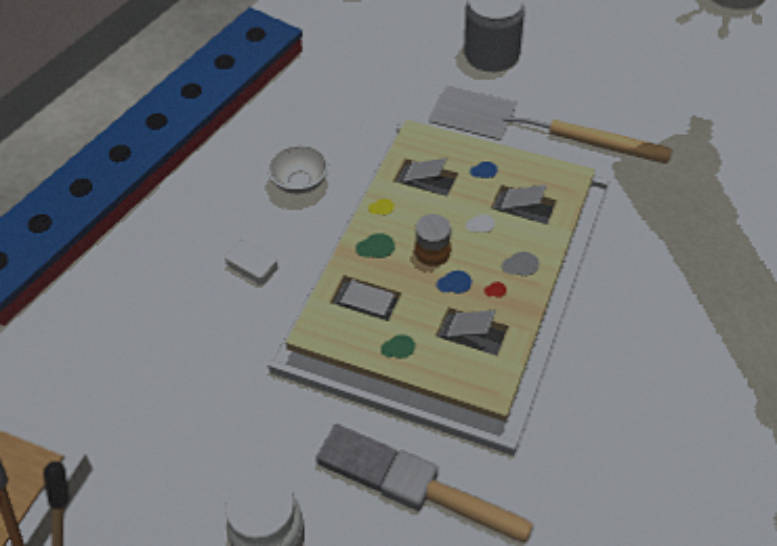

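The far-left shim (px 366,297) lies flat and the other three stand. The board is level and has not moved.

```bash
python3 -c "
from bench import r
print(r.hand_in())"
```

```text
the job is handed in; nothing more can be done
None
```

The rocking corner is the far left one. I pressed its shim flat and handed the job in at about 11 s; no verdict is reported.

- **Finding the corner:** near right and near left were firm, each taking about 22 N without sinking. Far left gave about 6 mm and then stopped hard at 17 N. I did not press far right, since the rocking corner was already found.
- **Pressing the shim:** I pressed the far left shim down until it stopped at 23 N, then moved the arm clear of everything.
- **Last checks:** the side picture shows that shim flat and the other three still raised, with the jar and everything around the board where it was. The fitted board position changed by less than 0.5 mm, and its tilt is under 0.002 rad.
- **Disagreement:** depth readings on the flat shim were 42.9 mm (top camera) and 46.8 mm (side camera), where 43.5 mm was expected. I put the side reading down to camera noise, because its picture shows the shim flat. The two cameras also put the board about 4 mm apart, the same before and after.

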